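# Fit a sanding drum on a bobbin sander's splined spindle and hold it home

## Task

Get the bench bobbin sander ready for me to put the lock nut on: first wind its handwheel clockwise until the spindle has risen to its top stop, the drum-change position, and leave the spindle there. Then take the wide rust-brown sanding drum, slip it over the spindle collar upward, turn it until its splines mesh and slide it down against the spring seat without hammering it. Finish while still holding it pressed fully home against the spring (do not let go), and leave the blue drum and the glue bottle where they stand.

Things in the scene. Friction and masses are not known exactly. Their poses are not given: they have to be found in the camera images.
- sander: low bench sander, fixed: plywood box, aluminium table 200 mm (x) by 320 mm (y), its top 100 mm above the origin (centre of the underside); front faces own -x. Spindle axis at x -30, y -70 mm in a round 75 mm table opening; handwheel axis at x -20, y +90 mm. Green motor, 146 mm tall, 45 mm radius, at x 30, y -207 mm. A loose brass lock nut lies on the table about 90 mm behind the spindle
- wheel_axis (a point): point on the handwheel's upright axis at half height of its handle, 162 mm above the sander's underside. Black three-spoke wheel, rim 105 mm over all, the rim's upper side 23 mm below this point
- wheel_handle (a point): middle of the red upright crank handle on the wheel rim: 19 mm thick, 40 mm tall (20 mm above and below this point), 45 mm from the wheel axis. It revolves freely on its pin, so it can be pinched from above and led round the axis without turning the hand
- wheel (a joint): handwheel angle, 0 to 9.42 rad, grows as it is wound clockwise seen from above; starts at 0 to 3.5. At 9.42 the spindle meets its top stop and the wheel turns no farther. Takes 0.12 N m (about 3 N at the handle) and stays where it is left, also when the spindle is pressed down
- quill (a joint): rise of the spindle, 0 (lowest) to 0.024 m (against its top stop); coupled to the wheel, 16 mm a turn. A red pointer on the front of the box rises with it and meets the foot of a steel bolt at the stop
- spindle_home (a point): point on the spindle's upright axis, rising with it, where a drum's underside lies when fully home; 8 mm above the table when the spindle is up. From here to 30 mm above it the spindle has a 20 mm core with four straight splines 8 mm wide, 33 mm over opposite ones, along this point's +x, +y, -x, -y. The spindle starts at any angle and is locked against turning (slips at 0.6 N m)
- spindle_tip (a point): top end of the steel spindle, 74 mm above spindle_home. The 44 mm below it are a round nose 19 mm thick, its last 8 mm tapering to 11 mm; the splines begin under it
- spring_seat (a joint): how far the brass ring at the foot of the splines (48 mm wide) is pressed down, 0 to 0.005 m. Free, its upper face is 5 mm above spindle_home; 4 N start it moving, 12 N in all press it fully down, level with spindle_home. The drum's weight alone leaves it nearly up
- drum: wide sanding drum, loose, upright: rust-brown sleeve 60 mm wide, 44 mm tall, on top an aluminium collar 44 mm wide, 22 mm tall (66 mm in all); 0.2 to 0.42 kg. Origin at the centre of its underside, z up. A 36 mm bore runs through it with four teeth 7 mm wide, 22 mm between opposite tips, full height, midway between its x and y axes: it meshes when its x axis lies along any spline, within 7 degrees
- small_drum: narrow drum with blue sleeve 47 mm wide and dark collar, 66 mm tall in all, loose, upright; origin at the centre of its underside; leave it alone. The two drums swap places
- glue_bottle: yellow glue bottle with black cap, 50 mm wide, 106 mm tall, loose, upright; origin at the centre of its underside; leave it alone
Not all that is in view belongs to the job. Leave any pink, red or yellow look-alike of the drum alone.

How it is judged:
By the outcome, as a careful person would: the job done as asked, in the order asked, and still so for the second after the job is handed in, while the arm keeps its last pose, push and grip.
It also fails if it takes over 54 s, if anything falls off the work surface, if the arm or the gripper's body presses on something with over 40 N, if the wrist force passes 120 N, or if a joint passes its speed limit or range.

## Robot

A 6-joint arm with a two-finger parallel gripper is mounted at the origin on the work surface; the furniture and walls round the work are solid. World frame = base frame: x ahead of the robot, y to its left, z up, the work surface at z = 0. Lengths are in m, angles in degrees, forces in N, time in s.
With the tool pointing down it reaches from about 0.35 to 0.875 m from the base axis. Payload 4.2 kg.
Tool frame: the origin (TCP) lies between the finger pads; the fingertips stand 19 mm ahead of it and the grasp point (between the pads) is the TCP; z points along the fingers, y is the line along which they close (so a half turn about z gives the same grasp; the last joint's range is limited). The gripper opens to 87 mm and grips with 3 to 60 N. Pads are 19 mm wide; open, the fingers measure 117 mm over their backs; the gripper's body (75 mm by 190 mm) begins 51 mm behind the grasp point.
Start: joints at [-50.099, 22.042, 0.453, 0, -68.411, -14.817], TCP at [0.265, -0.566, 0.242] pointing down, gripper open.
Joint ranges: [-179.83, 179.83], [-69.29, 118.12], [-61.27, 80.66], [-181.25, 117.63], [-171.15, -9.14], [-177.46, 177.46]. Speed limits (degrees/s): [159.86, 159.86, 180, 180, 180, 180].

## Interface

Orientations are given as a 3x3 rotation matrix whose columns are the frame's x, y, z axes.
In Python, from station import r gives the robot as it stands.
- The arm moves only by the tool drive_tool, never from a script. Its argument "steps" is one flat list of numbers, 7 for each row, row after row: the turn, a rotation vector about the tool's x, y, z in rad, then the shift along the tool's x, y, z in m, then the opening, from 0 (shut) to 1 (fully open). A call has 1 to 10 rows; each row shifts and turns the commanded pose from where the row before left it, along the tool's axes as they then stand; what a row does not reach is not made up. A row lasts 1/12 s, in which the tool goes at most 41.7 mm and 7.16 degrees, less where a joint would pass 70% of its speed; a pose out of reach is approached as far as the arm can. A call is refused whole if a number of a shift passes 0.0417 or a number of a turn 0.125, either way. A call with a gripper value outside its range is refused whole. The fingers move at their own pace and stop on an object; the grip force is fixed at half the most. Time passes only in rows, so rows that do not move let the fingers close. It gives the time, the measured TCP pose, the force, the opening and the grip force at its end, in the units of the state.
- r.sense(): the state, without advancing time (a new reading comes with each control period).
- r.capture(name): name is "scene" or "top" or "wrist"; returns the picture (420x560x3 uint8, blue, green, red); there is no depth.
- r.camera_params(name): a dict with "camera_matrix" (3x3 intrinsics, pixels), "k1" (the pictures are not rectified: a ray, as slopes to the right and down, at radius r is drawn at 1 + k1 r^2 times it, then the intrinsics apply), "extrinsics" (4x4, takes a point from world to camera coordinates). Camera axes: x right, y down, z forward; pixel columns grow to the right and rows downward; lengths in m; the calibration is good to about 2 mm. A picture is of the moment at which its call begins: read the wrist's pose just before it. camera_params takes no time and is no camera call; for the wrist camera it gives the pose at the moment of the call.
- r.finish_job(): hands the job in; it is judged then, once.
The state is a dict: "time_s": time; "joints": joint angles; "joint_velocities": joint speeds; "effort": joint torques, N m; "tcp_pos": TCP position; "ee_rot": TCP orientation; "wrist_force": force on the tool from outside, world axes, zero at the start; "moment": the same for the moment, N m; "gripper_width": opening from 0.0 (shut) to 1.0 (fully open); "gripper_force": force on a finger pad.
Only numpy, scipy, OpenCV 4.12 (cv2) and the standard library are available. Lean on these libraries where they do the work, as an engineer would, in place of code of your own. Each camera call takes 0.05 s, during which the arm holds its last target. There are 200 camera calls.

## Working session

There is one attempt and no reset: what is moved stays moved. The work goes in short steps, Python scripts to look and compute and a tool call to move; the robot and the scene stay as the last step left them, time stands still between calls to the robot, and variables do not carry over. Pictures are saved under pics/ and viewed, at most 10 in all, crops included, and the job is handed in when it is done.

Besides the shell and the picture viewer there is one more tool, called by a JSON object that holds its "fn" and its "kwargs". drive_tool: Moves the arm, as the interface text tells. Its arguments: {"type":"object","properties":{"steps":{"type":"array"}},"required":["steps"]}

```bash
mkdir -p pics; python3 - <<'E'
from station import r
import cv2,numpy as np
s=r.sense();print(s)
ims=[r.capture(n) for n in("scene","top")]
for n,i in zip(("scene","top"),ims):
    cv2.imwrite(f"pics/{n}0.png",i)
    p=r.camera_params(n);print(n,p)
E
```

```text
{'time_s': 0.0, 'joints': array([-5.01009062e+01,  2.20911291e+01,  3.80539828e-01, -2.87069792e-02,
       -6.84129895e+01, -1.48164507e+01]), 'joint_velocities': array([ 0.08286415, -0.07091216,  0.11200628,  0.06149612,  0.00545365,
        0.00979069]), 'effort': array([ 1.09733432e-03, -3.90668321e+01,  1.87403816e+01,  4.21971068e+00,
        1.10417718e-02, -1.74856473e-04]), 'tcp_pos': array([ 0.26472967, -0.56554243,  0.24046163]), 'ee_rot': array([[-9.05775553e-01, -4.23756528e-01, -1.02604147e-03],
       [-4.23757758e-01,  9.05773452e-01,  1.95349131e-03],
       [ 1.01556427e-04,  2.20421770e-03, -9.99997566e-01]]), 'wrist_force': array([-0.09862524,  0.09697807,  0.58759205]), 'moment': array([ 0.00888704, -0.02147261, -0.05514063]), 'gripper_force': 0.0, 'gripper_width': 1.0031013376240794}
scene {'camera_matrix': array([[499.09465184,   0.        , 287.45383378],
       [  0.        , 499.09465184, 207.95731176],
       [  0.        ,   0.        ,   1.        ]]), 'k1': -0.10414542702359668, 'extrinsics': array([[-0.48230948, -0.87591539, -0.01223887,  0.1766976 ],
       [-0.64020404,  0.36198611, -0.67757275,  0.47638584],
       [ 0.59792671, -0.31896439, -0.73535391,  1.00586701],
       [ 0.        ,  0.        ,  0.        ,  1.        ]])}
top {'camera_matrix': array([[484.68276576,   0.        , 280.14997982],
       [  0.        , 484.68276576, 205.36427109],
       [  0.        ,   0.        ,   1.        ]]), 'k1': -0.14085420928648665, 'extrinsics': array([[-2.11895042e-02, -9.99775151e-01, -8.08105423e-04,
        -9.62530084e-02],
       [-9.85580308e-01,  2.10243639e-02, -1.67897088e-01,
         5.57953639e-01],
       [ 1.67876326e-01, -2.76120325e-03, -9.85804197e-01,
         1.22527836e+00],
       [ 0.00000000e+00,  0.00000000e+00,  0.00000000e+00,
         1.00000000e+00]])}
```

View pics/scene0.png

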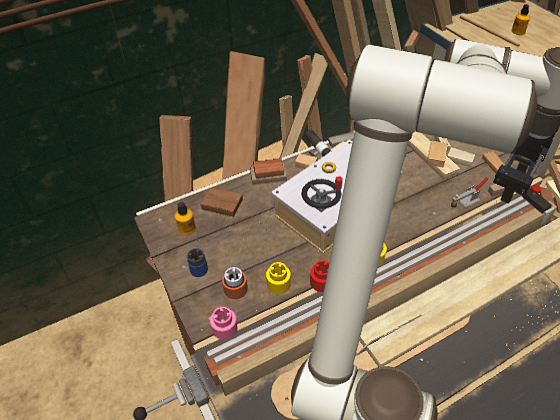

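View pics/top0.png

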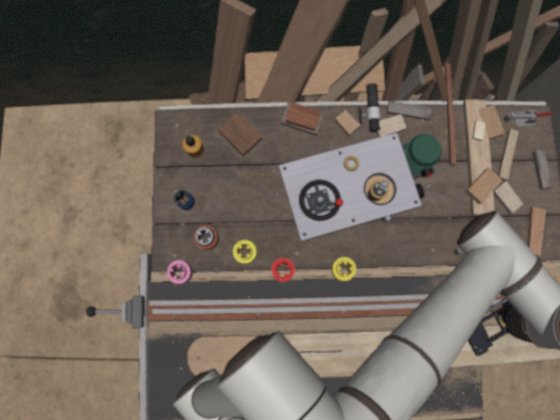

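The top view shows the rust drum at about (206,237) with an aluminium collar, the blue drum at (183,199), the wheel at (320,200) with its red handle at (339,202), and the spindle at (379,187). The scene view agrees.

```bash
cat > h.py <<'E'
import cv2,numpy as np
from station import r
def project(p,P):
    P=np.atleast_2d(P).astype(float);E=p["extrinsics"];c=P@E[:3,:3].T+E[:3,3];s=c[:,:2]/c[:,2:]
    s=s*(1+p["k1"]*(s**2).sum(1,keepdims=True));K=p["camera_matrix"]
    return s@K[:2,:2].T+K[:2,2]
def plane(p,uv,z):
    K=p["camera_matrix"];d=np.array([p["k1"],0,0,0,0.])
    s=cv2.undistortPoints(np.atleast_2d(uv).astype(float)[:,None],K,d,criteria=(3,50,1e-10) ) if 0 else cv2.undistortPoints(np.atleast_2d(uv).astype(float)[:,None],K,d)
    s=s[:,0];E=p["extrinsics"];R=E[:3,:3];C=-R.T@E[:3,3]
    D=np.c_[s,np.ones(len(s))]@R
    return C+D*((z-C[2])/D[:,2])[:,None]
def blobs(m,mn=15):
    n,l,st,c=cv2.connectedComponentsWithStats(m.astype(np.uint8))
    return [(c[i].round(1),st[i]) for i in range(1,n) if st[i][4]>=mn]
E
python3 - <<'E'
from h import *
i=cv2.imread("pics/top0.png");p=r.camera_params("top")
h=cv2.cvtColor(i,cv2.COLOR_BGR2HSV)
m=((h[...,1]<45)&(h[...,2]>120)).astype(np.uint8);m[:,:270]=0;m[:130]=0;m[245:]=0;m[:,430:]=0
c=max(cv2.findContours(m,0,2)[0],key=cv2.contourArea)
c=cv2.convexHull(c);w=plane(p,c[:,0],0.1)[:,:2].astype(np.float32)
(rc,sz,a)=cv2.minAreaRect(w);print("table",rc,sz,a);b=cv2.boxPoints((rc,sz,a));print(b)
# long edge direction -> own y ; robot y+ is image left ; wheel is at own +y
e=[b[1]-b[0],b[2]-b[1]];y=max(e,key=np.linalg.norm);y/=np.linalg.norm(y)
if y[1]<0:y=-y
x=np.array([y[1],-y[0]]);R=np.c_[x,y];o=np.array(rc)
print("yaw",np.degrees(np.arctan2(x[1],x[0])))
for n,q,z in(("wheel",(-20,90),.139),("spindle",(-30,-70),.16),("motor",(30,-207),.146)):
    W=o+R@np.array(q)/1000;print(n,W,project(p,[*W,z]))
red=(((h[...,0]<6)|(h[...,0]>174))&(h[...,1]>170)&(h[...,2]>100))
for cc,st in blobs(red):print("red",cc,st[4],plane(p,cc,.18))
rb=((h[...,0]<14)&(h[...,1]>90)&(h[...,2]>60));rb[:,:190]=0;rb[:,222:]=0;rb[:220]=0;rb[252:]=0
for cc,st in blobs(rb):print("rust",cc,st)
al=((h[...,1]<60)&(h[...,2]>110));al[:,:190]=0;al[:,222:]=0;al[:220]=0;al[252:]=0
for cc,st in blobs(al):print("al",cc,st,plane(p,st[:2]+(st[2:4]-1)/2,.066))
bl=((h[...,0]>100)&(h[...,0]<130)&(h[...,1]>110));bl[:,:165]=0;bl[:,200:]=0;bl[:180]=0;bl[215:]=0
for cc,st in blobs(bl):print("blue",cc,st,plane(p,cc,.04))
cv2.imwrite("pics/t1.png",cv2.resize(i[125:255,160:440],None,fx=2.85,fy=2.85,interpolation=2))
E
```

```text
table (0.5976687073707581, -0.29128551483154297) (0.22416526079177856, 0.3339592516422272) 15.23253345489502
[[ 0.44565207 -0.15962058]
 [ 0.5333956  -0.481847  ]
 [ 0.74968535 -0.42295045]
 [ 0.6619418  -0.10072404]]
yaw 15.232542
wheel [ 0.55472501 -0.20970219] [[321.74200059 198.59759569]]
spindle [ 0.58711429 -0.36670835] [[386.44061617 182.57760401]]
motor [ 0.68100133 -0.48313095] [[428.48981459 146.42293343]]
red [338.2 201.5] 22 [[ 0.53946894 -0.24458887  0.18      ]]
red [282.6 267.9] 112 [[ 0.38703694 -0.11026435  0.18      ]]
rust [208.  238.4] [194 225  24  25 170]
al [203.9 235.6] [196 227  17  18 139] [[0.4782163  0.08923323 0.066     ]]
blue [189.  203.7] [182 196  12  13  45] [[0.56664084 0.13378785 0.04      ]]
```

View pics/t1.png

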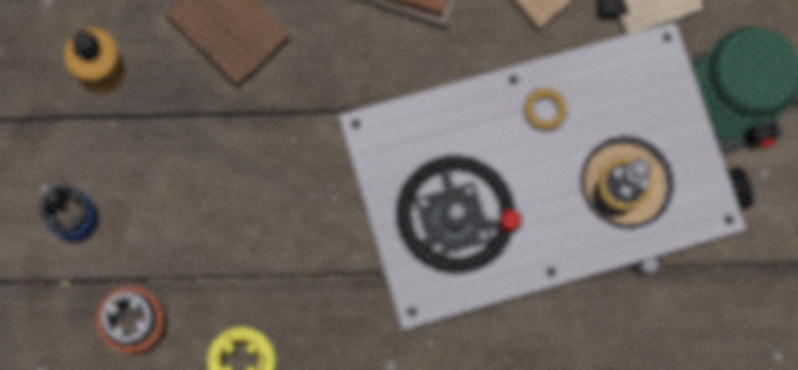

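The crop shows the table corners at crop pixels (340,115), (680,25), (745,230), (402,328), the wheel rim centred at (456,212), the handle top at (511,219) and the table opening at (627,182).

```bash
python3 - <<'E'
from h import *
p=r.camera_params("top")
def f(u,z):return plane(p,np.array(u,float)/2.85+[160-.33,125-.33],z)[:,:2]
W=np.r_[f([(340,115),(680,25),(745,230),(402,328),(627,182)],.1),f([(456,212)],.137)]
O=np.array([(100,160),(100,-160),(-100,-160),(-100,160),(-30,-70),(-20,90)])/1000
a,b=O-O.mean(0),W-W.mean(0)
H=a.T@b;t=np.arctan2(H[0,1]-H[1,0],H[0,0]+H[1,1]);R=np.array([[np.cos(t),-np.sin(t)],[np.sin(t),np.cos(t)]])
o=W.mean(0)-R@O.mean(0)
print("yaw",np.degrees(t),"o",o,"res mm",((O@R.T+o-W)*1000).round(1))
print("wheel",o+R@[-.02,.09],"spindle",o+R@[-.03,-.07]);wa=o+R@[-.02,.09]
h=f([(511,219)],.182)[0];print("handle",h,np.linalg.norm(h-wa),np.degrees(np.arctan2(*(h-wa)[::-1])))
print("drum",f([(131,318)],.066), f([(130,320)],.044),"blue",f([(62,205)],.066),"bottle",f([(86,44)],.106))
E
```

```text
yaw 14.30952493088174 o [ 0.59537952 -0.28751146] res mm [[ 1.4 -0.6]
 [ 1.2  2.4]
 [-1.1 -0.7]
 [-0.   0.1]
 [-1.2 -0.7]
 [-0.3 -0.5]]
wheel [ 0.55375561 -0.20524695] spindle [ 0.58361148 -0.36275449]
handle [ 0.53905002 -0.24615086] 0.043467056281339254 -109.77429344376044
drum [[0.47620462 0.0850005 ]] [[0.47676523 0.08929599]] blue [[0.58126146 0.14906434]] bottle [[0.72154905 0.1214877 ]]
```

{"fn": "drive_tool", "kwargs": {"steps": [0,0,0,-0.025,0.011,0,1,0,0,0,-0.035,0.016,0,1,0,0,0,-0.035,0.016,0,1,0,0,0,-0.035,0.016,0,1,0,0,0,-0.035,0.016,0,1,0,0,0,-0.035,0.016,0,1,0,0,0,-0.035,0.016,0,1,0,0,0,-0.035,0.016,0,1,0,0,0,-0.035,0.016,0,1,0,0,0,-0.035,0.014,0,1]}}

```text
time_s: 0.93
tcp_pos: [0.5086, -0.2814, 0.2413]
ee_rot: [[-0.906, -0.424, -0.001], [-0.424, 0.906, 0.0], [0.0, 0.001, -1.0]]
wrist_force: [0.7, -0.2, -0.5]
gripper_width: 1.003
gripper_force: 0.0
```

{"fn": "drive_tool", "kwargs": {"steps": [0,0,0,-0.023,0.005,0,1,0,0,0,0,0,0,1,0,0,0,0,0,0,1]}}

```text
time_s: 1.18
tcp_pos: [0.5272, -0.2679, 0.2407]
ee_rot: [[-0.905, -0.426, -0.002], [-0.426, 0.905, 0.001], [0.001, 0.001, -1.0]]
wrist_force: [-1.0, -0.1, -0.6]
gripper_width: 1.001
gripper_force: 0.0
```

```bash
cat > w.py <<'E'
from h import *
import sys
s=r.sense();print(s["time_s"],s["tcp_pos"].round(4),s["wrist_force"].round(1),np.degrees(np.arctan2(s["ee_rot"][1,1],s["ee_rot"][0,1])).round(1),"z",s["ee_rot"][:,2].round(3))
p=r.camera_params("wrist");i=r.capture("wrist");cv2.imwrite(f"pics/{sys.argv[1]}.png",i)
import pickle;pickle.dump(p,open(f"pics/{sys.argv[1]}.pkl","wb"))
E
python3 w.py w1; python3 -c "
from h import *;import pickle;p=pickle.load(open('pics/w1.pkl','rb'))
print(project(p,[[.5538,-.2052,.139],[.5386,-.2475,.182],[.5836,-.3628,.17],[.5836,-.3628,.13]]))"
```

```text
1.1833 [ 0.5272 -0.2679  0.2407] [-1.  -0.1 -0.6] 115.2 z [-0.002  0.001 -1.   ]
[[334.52125015 274.444133  ]
 [299.62006495 263.15882442]
 [123.69607944 244.20635562]
 [145.39258069 224.89921341]]
```

View pics/w1.png

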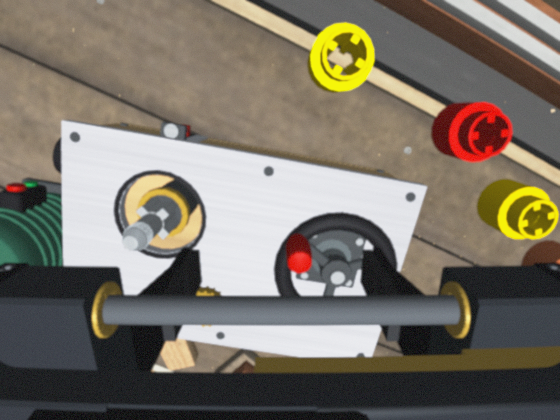

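Wrist view: the handle top is at (299,262) and the hub at (338,275), both within a few pixels of prediction. The spindle tip is at (136,238), so the spindle is low. Pinching the handle next.

{"fn": "drive_tool", "kwargs": {"steps": [0,0,0,-0.019,0.0136,0,0.7,0,0,0,0,0,0.025,0.7,0,0,0,0,0,0.025,0.7,0,0,0,0,0,0.025,0.7,0,0,0,0,0,0,0.4,0,0,0,0,0,0,0,0,0,0,0,0,0,0,0,0,0,0,0,0,0]}}

```text
time_s: 1.9
tcp_pos: [0.539, -0.2496, 0.1687]
ee_rot: [[-0.906, -0.423, 0.004], [-0.423, 0.906, -0.001], [-0.003, -0.003, -1.0]]
wrist_force: [-0.6, 0.8, -0.4]
gripper_width: 0.485
gripper_force: 0.0
```

{"fn": "drive_tool", "kwargs": {"steps": [0,0,0,0,0,0,0,0,0,0,0,0,0,0,0,0,0,0,0,0,0]}}

```text
time_s: 2.15
tcp_pos: [0.5385, -0.2488, 0.1675]
ee_rot: [[-0.906, -0.424, 0.002], [-0.424, 0.906, -0.0], [-0.001, -0.001, -1.0]]
wrist_force: [-0.1, -1.0, 0.1]
gripper_width: 0.258
gripper_force: 0.0
```

{"fn": "drive_tool", "kwargs": {"steps": [0,0,0,0,0,0,0,0,0,0,0,0,0,0]}}

```text
time_s: 2.32
tcp_pos: [0.5384, -0.2486, 0.1672]
ee_rot: [[-0.906, -0.424, 0.001], [-0.424, 0.906, -0.0], [-0.0, -0.0, -1.0]]
wrist_force: [-0.9, 1.4, 2.3]
gripper_width: 0.21
gripper_force: 30.0
```

```bash
python3 - <<'E'
from h import *
s=r.sense();c=np.array([.5538,-.2052]);v=s["tcp_pos"][:2]-c;a0=np.degrees(np.arctan2(v[1],v[0]))
print(s["gripper_width"],s["gripper_force"],a0,np.linalg.norm(v))
R=s["ee_rot"][:2,:2]
w=lambda a:np.array([np.cos(np.radians(a)),np.sin(np.radians(a))])*.045
for k in range(18):
    print(k,((w(a0-20*(k+1))-w(a0-20*k))@R).round(4).tolist())
E
```

```text
0.21043932210028277 30.000262297689915 -109.60647748003458 0.046026740834183795
0 [0.009, 0.0128]
1 [0.0041, 0.0151]
2 [-0.0013, 0.0156]
3 [-0.0065, 0.0142]
4 [-0.011, 0.0111]
5 [-0.0141, 0.0067]
6 [-0.0156, 0.0014]
7 [-0.0151, -0.004]
8 [-0.0128, -0.0089]
9 [-0.009, -0.0128]
10 [-0.0041, -0.0151]
11 [0.0013, -0.0156]
12 [0.0065, -0.0142]
13 [0.011, -0.0111]
14 [0.0141, -0.0067]
15 [0.0156, -0.0014]
16 [0.0151, 0.004]
17 [0.0128, 0.0089]
```

{"fn": "drive_tool", "kwargs": {"steps": [0,0,0,0.009,0.0128,0,0,0,0,0,0.0041,0.0151,0,0,0,0,0,-0.0013,0.0156,0,0,0,0,0,-0.0065,0.0142,0,0,0,0,0,-0.011,0.0111,0,0,0,0,0,0,0,0,0]}}

```text
time_s: 2.82
tcp_pos: [0.5135, -0.1821, 0.1672]
ee_rot: [[-0.905, -0.425, -0.002], [-0.425, 0.905, 0.001], [0.001, 0.002, -1.0]]
wrist_force: [-4.4, 5.1, 6.5]
gripper_width: 0.21
gripper_force: 30.0
```

{"fn": "drive_tool", "kwargs": {"steps": [0,0,0,-0.0141,0.0067,0,0,0,0,0,-0.0156,0.0014,0,0,0,0,0,-0.0151,-0.004,0,0,0,0,0,-0.0128,-0.0089,0,0,0,0,0,-0.009,-0.0128,0,0,0,0,0,-0.0041,-0.0151,0,0,0,0,0,0.0013,-0.0156,0,0,0,0,0,0.0065,-0.0142,0,0,0,0,0,0,0,0,0]}}

```text
time_s: 3.57
tcp_pos: [0.5956, -0.2164, 0.1672]
ee_rot: [[-0.906, -0.423, -0.006], [-0.423, 0.906, -0.001], [0.005, 0.001, -1.0]]
wrist_force: [-6.3, -0.9, 6.2]
gripper_width: 0.207
gripper_force: 30.0
```

{"fn": "drive_tool", "kwargs": {"steps": [0,0,0,0.011,-0.0111,0,0,0,0,0,0.0141,-0.0067,0,0,0,0,0,0.0156,-0.0014,0,0,0,0,0,0.0151,0.004,0,0,0,0,0,0,0,0,0]}}

```text
time_s: 3.98
tcp_pos: [0.5516, -0.2507, 0.1672]
ee_rot: [[-0.906, -0.423, -0.001], [-0.423, 0.906, 0.002], [-0.0, 0.002, -1.0]]
wrist_force: [-2.8, 4.2, 5.1]
gripper_width: 0.208
gripper_force: 30.0
```

{"fn": "drive_tool", "kwargs": {"steps": [0,0,0,0.0128,0.0089,0,0,0,0,0,0.009,0.0128,0,0,0,0,0,0.0041,0.0151,0,0,0,0,0,0,0,0,0]}}

```text
time_s: 4.32
tcp_pos: [0.5128, -0.2281, 0.1672]
ee_rot: [[-0.906, -0.424, -0.001], [-0.424, 0.906, 0.001], [0.0, 0.001, -1.0]]
wrist_force: [-3.6, 1.8, 4.1]
gripper_width: 0.205
gripper_force: 30.0
```

```bash
python3 - <<'E'
from h import *
s=r.sense();print(s["wrist_force"],s["tcp_pos"])
c=np.array([.5538,-.2052]);v=s["tcp_pos"][:2]-c;print(np.degrees(np.arctan2(v[1],v[0])),np.linalg.norm(v))
p=r.camera_params("scene");i=r.capture("scene");cv2.imwrite("pics/s2.png",cv2.resize(i[130:260,240:400],None,fx=4,fy=4,interpolation=2))
E
```

```text
[-3.57832547  1.78887249  4.05679076] [ 0.51281331 -0.2281147   0.16719715]
-150.79146020846505 0.04695734396256685
```

View pics/s2.png

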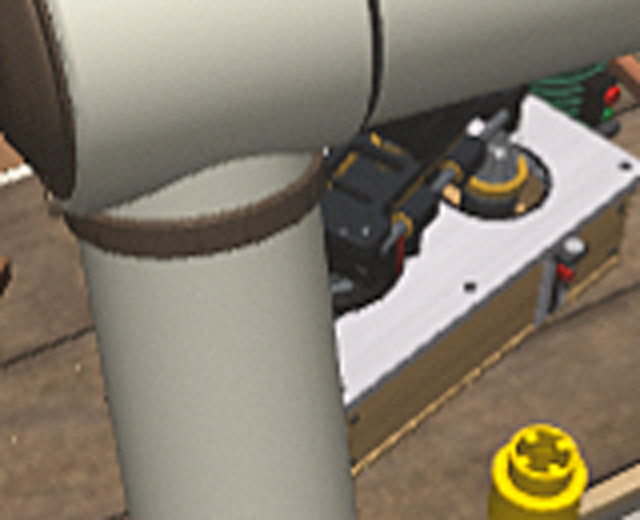

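The red pointer is at crop (565,270), just under the bolt foot at about (568,258). I'll wind on in small steps.

{"fn": "drive_tool", "kwargs": {"steps": [0,0,0,0,0.0078,0,0,0,0,0,-0.0013,0.0077,0,0,0,0,0,-0.0027,0.0074,0,0,0,0,0,0,0,0,0]}}

```text
time_s: 4.7
tcp_pos: [0.5114, -0.2141, 0.1674]
ee_rot: [[-0.905, -0.426, 0.006], [-0.426, 0.904, -0.014], [0.0, -0.015, -1.0]]
wrist_force: [6.0, -33.3, -9.5]
gripper_width: 0.207
gripper_force: 30.1
```

{"fn": "drive_tool", "kwargs": {"steps": [0,0,0,-0.0039,0.0068,0,0,0,0,0,-0.005,0.006,0,0,0,0,0,0,0,0,0]}}

```text
time_s: 4.95
tcp_pos: [0.5186, -0.1925, 0.168]
ee_rot: [[-0.905, -0.424, 0.015], [-0.424, 0.905, -0.002], [-0.013, -0.009, -1.0]]
wrist_force: [4.8, 3.4, 1.1]
gripper_width: 0.063
gripper_force: 2.6
```

The wheel stalled against the stop with 33 N at the handle, then the fingers slipped off it. I'll lift and check from above the spindle.

{"fn": "drive_tool", "kwargs": {"steps": [0,0,0,0,0,-0.03,0,0,0,0,0,0,-0.03,0.2,0,0,0,0,0,-0.03,0.5,0,0,0,-0.0054,-0.0362,0,0.7,0,0,0,-0.0054,-0.0362,0,0.7,0,0,0,-0.0054,-0.0362,0,0.7,0,0,0,-0.0054,-0.0362,0,0.7,0,0,0,-0.0054,-0.0362,0,0.7,0,0,0,0,0,0,0.7,0,0,0,0,0,0,0.7]}}

```text
time_s: 5.78
tcp_pos: [0.6129, -0.3452, 0.2535]
ee_rot: [[-0.907, -0.422, -0.003], [-0.422, 0.907, 0.001], [0.002, 0.002, -1.0]]
wrist_force: [0.7, -0.1, -0.4]
gripper_width: 0.623
gripper_force: 0.0
```

```bash
python3 w.py w2; python3 - <<'E'
from h import *;import pickle;p=pickle.load(open('pics/w2.pkl','rb'))
print(project(p,[[.5836,-.3628,z] for z in(.182,.158,.138,.108)]))
s=r.capture("scene");a=cv2.resize(s[170:230,350:410],None,fx=6,fy=6,interpolation=2)
i=cv2.imread("pics/w2.png");b=cv2.copyMakeBorder(i,0,0,0,0,0)
o=np.zeros((600,800,3),np.uint8);o[:420,:560]=b;o[240:600,440:800]=a;cv2.imwrite("pics/c2.png",o)
E
```

```text
5.7833 [ 0.6129 -0.3452  0.2535] [ 0.7 -0.1 -0.4] 115.0 z [-0.003  0.001 -1.   ]
[[273.76880113 181.83321569]
 [274.34421594 174.71466352]
 [274.74666988 169.73884752]
 [275.25095028 163.50757801]]
```

View pics/c2.png

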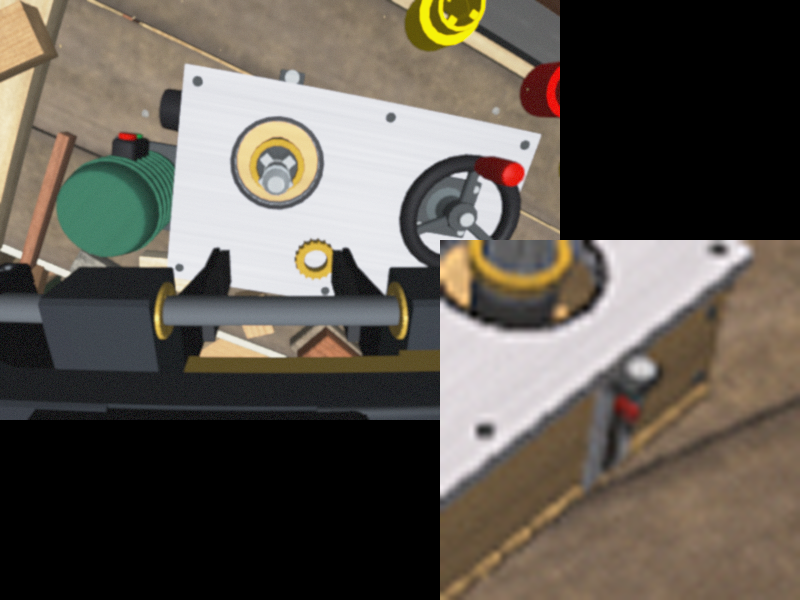

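Wrist view: the spindle tip is at (276,181), matching the fully raised prediction, and the opening is at (277,163). The scene crop shows the red pointer touching the bolt foot. Next is the drum.

{"fn": "drive_tool", "kwargs": {"steps": [0,0,0,-0.004,0.02,0,0.7,0,0,0,-0.0079,0.0376,0,0.7,0,0,0,-0.0079,0.0376,0,0.7,0,0,0,-0.0079,0.0376,0,0.7,0,0,0,-0.0079,0.0376,0,0.7,0,0,0,-0.0079,0.0376,0,0.7,0,0,0,-0.0079,0.0376,0,0.7,0,0,0,-0.0079,0.0376,0,0.7,0,0,0,-0.0079,0.0376,0,0.7,0,0,0,-0.0079,0.0376,0,0.7]}}

```text
time_s: 6.72
tcp_pos: [0.5266, 0.0152, 0.2578]
ee_rot: [[-0.905, -0.426, 0.002], [-0.426, 0.905, 0.001], [-0.003, -0.0, -1.0]]
wrist_force: [1.1, -0.0, 0.1]
gripper_width: 0.695
gripper_force: 0.0
```

{"fn": "drive_tool", "kwargs": {"steps": [0,0,0,-0.0079,0.0376,0.01,0.7,0,0,0,-0.0079,0.0376,0.02,0.7,0,0,0,-0.004,0.0176,0.03,0.7,0,0,0,0,0,0.02,0.7,0,0,0,0,0,0,0.7,0,0,0,0,0,0,0.7]}}

```text
time_s: 7.22
tcp_pos: [0.5064, 0.1042, 0.1778]
ee_rot: [[-0.905, -0.426, -0.0], [-0.426, 0.905, -0.001], [0.0, -0.001, -1.0]]
wrist_force: [0.7, 0.4, 0.9]
gripper_width: 0.706
gripper_force: 0.0
```

```bash
python3 w.py w3; python3 - <<'E'
from h import *;import pickle;p=pickle.load(open('pics/w3.pkl','rb'))
i=cv2.imread("pics/w3.png");u=project(p,[.476,.087,.066])[0];print(u)
x,y=(u-60).astype(int);x=max(0,x);y=max(0,y);print("w3 crop",x,y)
a=cv2.resize(i[y:y+120,x:x+120],(400,400),interpolation=2)
j=cv2.imread("pics/w2.png");b=cv2.resize(j[140:200,245:305],(400,400),interpolation=2)
cv2.imwrite("pics/c3.png",np.hstack([a,b]))
p2=pickle.load(open('pics/w2.pkl','rb'));print("handle",plane(p2,[512,174],.182),"tip",plane(p2,[275.5,181],.182),"open",plane(p2,[277,162.5],.1))
E
```

```text
7.2167 [0.5064 0.1042 0.1778] [0.7 0.4 0.9] 115.2 z [-0.    -0.001 -1.   ]
[276.33381592 169.3656213 ]
w3 crop 216 109
handle [[ 0.51073741 -0.21998178  0.182     ]] tip [[ 0.58260808 -0.361998    0.182     ]] open [[ 0.58335222 -0.36130357  0.1       ]]
```

View pics/c3.png

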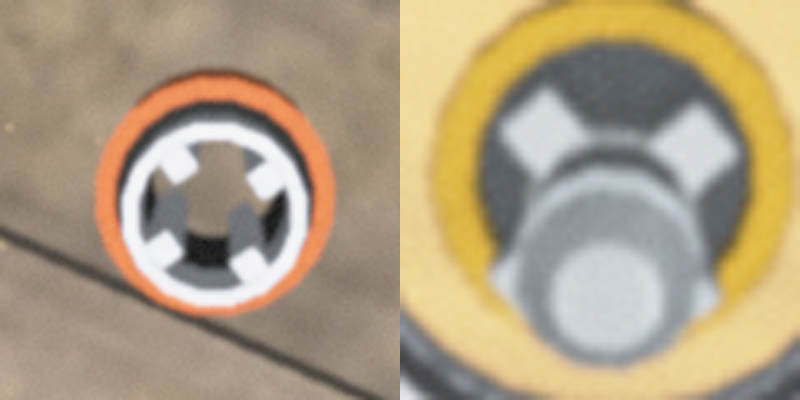

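Left crop: collar ring centre at crop (214,213), teeth at (178,165), (267,180), (249,266) and (164,248). Right crop: the spindle's upper spline tops at (145,132) and (297,145).

```bash
python3 - <<'E'
from h import *;import pickle
p2,p3=[pickle.load(open(f'pics/w{k}.pkl','rb')) for k in(2,3)]
f3=lambda u,z:plane(p3,np.array(u,float)/(10/3)+[216-.35,109-.35],z)[:,:2]
f2=lambda u,z:plane(p2,np.array(u,float)/(20/3)+[245-.42,140-.42],z)[:,:2]
t=f3([(178,165),(267,180),(249,266),(164,248)],.066)
print("drum c",f3([(214,213.5)],.066),t.mean(0),"sleeve",f3([(215,195)],.044));
ang=lambda v:np.degrees(np.arctan2(v[1],v[0]))
print("teeth",[ang(t[k]-t[k-2])%90 for k in(2,3)])
q=f2([(145,132),(297,145)],.138);c=(q[0]+q[1])/2;d=q[1]-q[0]
print("spline sep mm (18.7)",np.linalg.norm(d)*1e3,"angle from pair",(ang(d)-45)%90)
# axis: apex of right isoceles triangle
n=np.array([-d[1],d[0]])/2
print("axis cand",c+n,c-n)
for o,i in(((121,112),(175,160)),((319.5,123.5),(267.5,167.5))):print("radial",ang(np.diff(f2([o,i],.138),axis=0)[0])%90)
print("tcp",r.sense()["tcp_pos"])
E
```

```text
drum c [[0.47720996 0.09058299]] [0.47752838 0.09086283] sleeve [[0.47671258 0.09055897]]
teeth [np.float64(59.92522136506689), np.float64(59.01500831575635)]
spline sep mm (18.7) 17.86533751222453 angle from pair 65.03537315201092
axis cand [ 0.56749076 -0.36683396] [ 0.58427491 -0.36071329]
radial 72.9270832286158
radial 65.46992779322703
tcp [0.50750321 0.10410051 0.1789145 ]
```

{"fn": "drive_tool", "kwargs": {"steps": [0,0,0,0.0336,0.0003,0,0.7,0,0,0,0,0,0.03,0.7,0,0,0,0,0,0.03,0.7,0,0,0,0,0,0.03,0.7,0,0,0,0,0,0.012,0.7,0,0,0,0,0,0,0.7,0,0,0,0,0,0,0.7]}}

```text
time_s: 7.85
tcp_pos: [0.478, 0.0898, 0.0767]
ee_rot: [[-0.906, -0.424, 0.002], [-0.424, 0.906, 0.001], [-0.002, -0.0, -1.0]]
wrist_force: [0.4, -0.4, 1.2]
gripper_width: 0.699
gripper_force: 0.0
```

{"fn": "drive_tool", "kwargs": {"steps": [0,0,0,0.001,0,0.0115,0.7,0,0,0,0,0,0,0.6,0,0,0,0,0,0,0.55,0,0,0,0,0,0,0.5,0,0,0,0,0,0,0.4,0,0,0,0,0,0,0.4]}}

```text
time_s: 8.35
tcp_pos: [0.4767, 0.0897, 0.0651]
ee_rot: [[-0.905, -0.425, 0.002], [-0.425, 0.905, 0.001], [-0.002, -0.0, -1.0]]
wrist_force: [-0.6, -0.7, 5.2]
gripper_width: 0.494
gripper_force: 30.0
```

{"fn": "drive_tool", "kwargs": {"steps": [0,0,0,0,0,0,0.2,0,0,0,0,0,0,0.2,0,0,0,0,0,0,0.2]}}

```text
time_s: 8.6
tcp_pos: [0.4767, 0.0897, 0.0651]
ee_rot: [[-0.905, -0.425, 0.002], [-0.425, 0.905, 0.0], [-0.002, -0.0, -1.0]]
wrist_force: [-1.4, -0.8, 6.8]
gripper_width: 0.491
gripper_force: 30.0
```

{"fn": "drive_tool", "kwargs": {"steps": [0,0,0,0,0,-0.02,0.2,0,0,0.05,0,0,-0.035,0.2,0,0,0.12,0,0,-0.035,0.2,0,0,0.12,0,0,-0.035,0.2,0,0,0.12,0,0,-0.035,0.2,0,0,0.12,0,0,-0.035,0.2,0,0,0.12,0,0,-0.015,0.2,0,0,0.013,0,0,0,0.2,0,0,0,0,0,0,0.2]}}

```text
time_s: 9.35
tcp_pos: [0.475, 0.0895, 0.2731]
ee_rot: [[-0.975, 0.222, -0.001], [0.222, 0.975, 0.001], [0.001, 0.001, -1.0]]
wrist_force: [-0.7, -0.3, -3.8]
gripper_width: 0.492
gripper_force: 30.0
```

{"fn": "drive_tool", "kwargs": {"steps": [0,0,0,-0.0079,-0.016,0,0.2,0,0,0,-0.0158,-0.032,0,0.2,0,0,0,-0.0158,-0.032,0,0.2,0,0,0,-0.0158,-0.032,0,0.2,0,0,0,-0.0158,-0.032,0,0.2,0,0,0,-0.0158,-0.032,0,0.2,0,0,0,-0.0158,-0.032,0,0.2,0,0,0,-0.0158,-0.032,0,0.2,0,0,0,-0.0158,-0.032,0,0.2,0,0,0,-0.0158,-0.032,0,0.2]}}

```text
time_s: 10.18
tcp_pos: [0.553, -0.2416, 0.2698]
ee_rot: [[-0.975, 0.221, -0.007], [0.221, 0.975, 0.002], [0.007, 0.001, -1.0]]
wrist_force: [0.3, 1.1, -3.7]
gripper_width: 0.495
gripper_force: 30.0
```

{"fn": "drive_tool", "kwargs": {"steps": [0,0,0,-0.0158,-0.032,0,0.2,0,0,0,-0.0158,-0.032,0,0.2,0,0,0,-0.0079,-0.016,0,0.2,0,0,0,0,0,0,0.2,0,0,0,0,0,0,0.2,0,0,0,0,0,0,0.2]}}

```text
time_s: 10.68
tcp_pos: [0.5739, -0.3264, 0.2709]
ee_rot: [[-0.975, 0.222, -0.005], [0.222, 0.975, 0.002], [0.005, 0.001, -1.0]]
wrist_force: [0.2, 0.2, -3.1]
gripper_width: 0.492
gripper_force: 30.0
```

```bash
python3 w.py w4; python3 - <<'E'
from h import *;import pickle
p=pickle.load(open('pics/w4.pkl','rb'));s=r.sense();T=s["tcp_pos"]
print("drum top/sleeve top expected",project(p,[T+[.001,0,.0015],T+[.001,0,-.0205]]),"tip",project(p,[[.5833,-.3615,.182],[.5833,-.3615,.108]]))
E
```

```text
10.6833 [ 0.5739 -0.3264  0.2709] [ 0.2  0.2 -3.1] 77.2 z [-0.005  0.002 -1.   ]
drum top/sleeve top expected [[279.55394077 288.24930208]
 [279.60930489 267.30971214]] tip [[236.5170204  244.06128404]
 [246.04829768 214.1506323 ]]
```

View pics/w4.png

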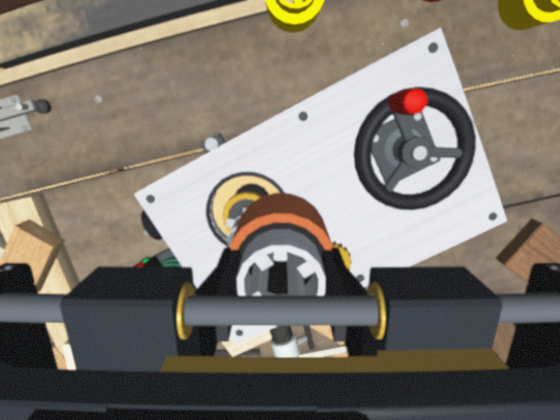

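The in-hand collar ring is at about (281,285), where expected, and the spindle opening is at (246,210). I'll centre over the axis, settle and lower onto the nose.

{"fn": "drive_tool", "kwargs": {"steps": [0,0,0,-0.008,-0.0162,0,0.2,0,0,0,-0.008,-0.0161,0,0.2,0,0,0,0,0,0,0.2,0,0,0,0,0,0,0.2,0,0,0,0,0,0,0.2]}}

```text
time_s: 11.15
tcp_pos: [0.5831, -0.361, 0.2736]
ee_rot: [[-0.975, 0.222, -0.001], [0.222, 0.975, 0.001], [0.001, 0.001, -1.0]]
wrist_force: [-0.3, 0.7, -3.3]
gripper_width: 0.499
gripper_force: 30.0
```

{"fn": "drive_tool", "kwargs": {"steps": [0,0,0,0.0005,-0.0005,0.01,0.2,0,0,0,0,0,0.01,0.2,0,0,0,0,0,0.006,0.2,0,0,0,0,0,0.005,0.2,0,0,0,0,0,0.005,0.2,0,0,0,0,0,0,0.2,0,0,0,0,0,0,0.2]}}

```text
time_s: 11.73
tcp_pos: [0.5826, -0.3626, 0.2374]
ee_rot: [[-0.975, 0.223, -0.001], [0.223, 0.975, 0.0], [0.001, -0.0, -1.0]]
wrist_force: [-1.2, -0.1, -3.3]
gripper_width: 0.495
gripper_force: 30.0
```

Onto the nose with no resistance. I'll go down to just above the splines.

{"fn": "drive_tool", "kwargs": {"steps": [0,0,0,0,0.0005,0.006,0.2,0,0,0,0,0,0.008,0.2,0,0,0,0,0,0.008,0.2,0,0,0,0,0,0.007,0.2,0,0,0,0,0,0,0.2,0,0,0,0,0,0,0.2]}}

```text
time_s: 12.23
tcp_pos: [0.5824, -0.3621, 0.2078]
ee_rot: [[-0.975, 0.223, -0.002], [0.223, 0.975, 0.001], [0.002, 0.0, -1.0]]
wrist_force: [0.3, -1.0, -3.0]
gripper_width: 0.498
gripper_force: 30.0
```

{"fn": "drive_tool", "kwargs": {"steps": [0,0,0,0,0,0.003,0.2,0,0,0,0,0,0.003,0.2,0,0,0,0,0,0.003,0.2,0,0,0,0,0,0,0.2]}}

```text
time_s: 12.57
tcp_pos: [0.5824, -0.362, 0.199]
ee_rot: [[-0.975, 0.224, -0.001], [0.224, 0.975, 0.001], [0.001, 0.0, -1.0]]
wrist_force: [0.3, 0.1, -3.3]
gripper_width: 0.494
gripper_force: 30.0
```

{"fn": "drive_tool", "kwargs": {"steps": [0,0,0,0,0,0.004,0.2,0,0,0,0,0,0.004,0.2,0,0,0,0,0,0.004,0.2,0,0,0,0,0,0,0.2]}}

```text
time_s: 12.9
tcp_pos: [0.5824, -0.3619, 0.1865]
ee_rot: [[-0.975, 0.223, -0.001], [0.223, 0.975, 0.001], [0.002, 0.001, -1.0]]
wrist_force: [1.0, 0.3, -3.7]
gripper_width: 0.496
gripper_force: 30.0
```

Meshed: the drum is 17 mm into the splines with no resistance. On to the seat.

{"fn": "drive_tool", "kwargs": {"steps": [0,0,0,0,0,0.004,0.2,0,0,0,0,0,0.003,0.2,0,0,0,0,0,0,0.2,0,0,0,0,0,0,0.2]}}

```text
time_s: 13.23
tcp_pos: [0.5826, -0.3621, 0.1805]
ee_rot: [[-0.975, 0.223, -0.001], [0.223, 0.975, 0.0], [0.001, 0.0, -1.0]]
wrist_force: [-0.3, -0.7, -2.4]
gripper_width: 0.495
gripper_force: 30.0
```

{"fn": "drive_tool", "kwargs": {"steps": [0,0,0,0,0,0.002,0.2,0,0,0,0,0,0.002,0.2,0,0,0,0,0,0.001,0.2,0,0,0,0,0,0,0.2]}}

```text
time_s: 13.57
tcp_pos: [0.583, -0.3623, 0.177]
ee_rot: [[-0.975, 0.223, 0.001], [0.223, 0.975, -0.001], [-0.001, -0.001, -1.0]]
wrist_force: [-1.6, 1.5, 2.4]
gripper_width: 0.495
gripper_force: 30.0
```

{"fn": "drive_tool", "kwargs": {"steps": [0,0,0,0,0,0.002,0.2,0,0,0,0,0,0.002,0.2,0,0,0,0,0,0,0.2,0,0,0,0,0,0,0.2]}}

```text
time_s: 13.9
tcp_pos: [0.5831, -0.3624, 0.174]
ee_rot: [[-0.975, 0.223, 0.002], [0.223, 0.975, -0.001], [-0.002, -0.001, -1.0]]
wrist_force: [-2.4, 3.4, 6.8]
gripper_width: 0.496
gripper_force: 30.0
```

{"fn": "drive_tool", "kwargs": {"steps": [0,0,0,0,0,0.001,0.2,0,0,0,0,0,0.001,0.2,0,0,0,0,0,0,0.2,0,0,0,0,0,0,0.2]}}

```text
time_s: 14.23
tcp_pos: [0.5832, -0.3624, 0.1731]
ee_rot: [[-0.975, 0.222, 0.003], [0.222, 0.975, -0.002], [-0.003, -0.001, -1.0]]
wrist_force: [-2.8, 3.6, 11.2]
gripper_width: 0.496
gripper_force: 30.0
```

{"fn": "drive_tool", "kwargs": {"steps": [0,0,0,0,0,0.001,0.2,0,0,0,0,0,0.001,0.2,0,0,0,0,0,0,0.2,0,0,0,0,0,0,0.2,0,0,0,0,0,0,0.2]}}

```text
time_s: 14.65
tcp_pos: [0.5834, -0.3625, 0.173]
ee_rot: [[-0.975, 0.222, 0.004], [0.222, 0.975, -0.003], [-0.004, -0.002, -1.0]]
wrist_force: [-5.2, 4.0, 16.1]
gripper_width: 0.496
gripper_force: 30.0
```

```bash
python3 - <<'E'
from h import *
s=r.capture("scene");a=cv2.resize(s[130:240,310:430],None,fx=5,fy=5,interpolation=2);cv2.imwrite("pics/f.png",a);print(r.sense()["wrist_force"],r.sense()["tcp_pos"])
E
```

```text
[-5.1224261   5.33260804 14.62451566] [ 0.58338844 -0.36247498  0.17296307]
```

View pics/f.png

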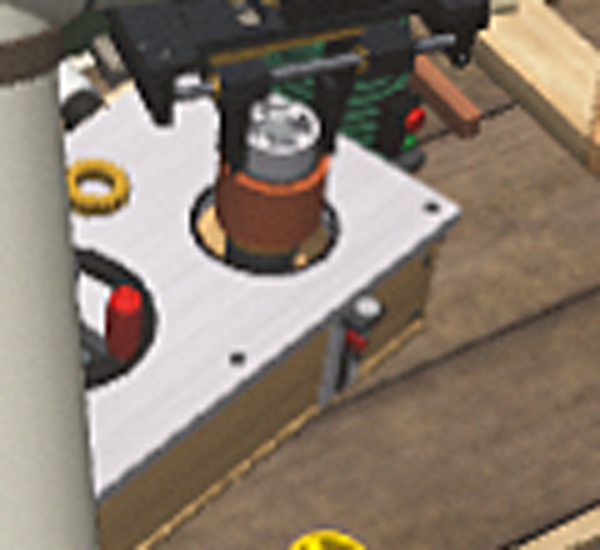

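The drum (270,205) sits low on the spindle over the opening, still gripped, and the pointer (355,338) is against the bolt. Handing in.

```bash
python3 -c "
from station import r
print(r.finish_job())"
```

```text
the job is handed in; nothing more can be done
None
```

The job is handed in after about 15 s: I wound the spindle to its top stop, meshed the rust-brown drum without hammering, and am still holding it pressed fully home on the spring at about 15–16 N; the blue drum and glue bottle were not touched.

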